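# Lay the long tube in the V-block

### The arm

A 6-joint arm with a two-finger parallel gripper is mounted at the origin on a cart in front of the work surface, level with it; the furniture and walls round the work are solid. World frame = base frame: x ahead of the robot, y to its left, z up, the work surface at z = 0. Lengths are in m, angles in rad, forces in N, time in s.
With the tool pointing down it reaches from about 0.15 to 0.775 m from the base axis. Payload 6.1 kg.
Tool frame: the origin (TCP) lies at the very end of the fingers, on their centre line; the grasp point (between the pads) lies 19 mm behind it; x points along the fingers, z is the direction in which the jaws open and shut, and the axes are right-handed (so a half turn about x gives the same grasp; the last joint's range is limited). The gripper opens to 85 mm and grips with 20 to 120 N. Pads are 22 mm wide; open, the fingers measure 114 mm over their backs; the gripper's body (76 mm by 85 mm) begins 54 mm behind the grasp point. The pads swing forward as they close: fully open they stand 13 mm farther back than shut.
Start: joints at [0, 0.126, -0.04, 1.405, 0, 1.571], TCP at [0.525, -0, 0.231] pointing down, gripper open.
Joint ranges: [-2.72, 2.72], [-0.95, 1.95], [-1.27, 1.35], [-1.78, 2.02], [-1.46, 1.47], [-3.14, 3.14]. Speed limits (rad/s): [2.39, 2.39, 3.01, 3.14, 3.14, 3.14].

### API

Orientations are given as a unit quaternion [w, x, y, z].
In Python, from bench import arm gives the robot as it stands.
- The arm moves only by the tool move_arm, never from a script. Its argument "targets" is a list of rows, each a list of 7 numbers: the opening, from 0 (shut) to 1 (fully open), then the shift along the tool's x, y, z in cm, then the turn, a rotation vector about the tool's x, y, z in rad. In form: [[grip, tx, ty, tz, rx, ry, rz], ...]. A call has 1 to 10 rows; each row is the pose to reach, as a shift and turn from the pose measured when the call began, along the tool's axes at that moment; what a row does not reach only later rows make up. A row lasts 1/8 s, in which the tool goes at most 62.5 mm and 10.7 degrees, less where a joint would pass 70% of its speed; a pose out of reach is approached as far as the arm can. A call with a gripper value outside its range is refused whole. The fingers move at their own pace and stop on an object; the grip force is fixed at half the most. Time passes only in rows, so rows that repeat a pose let the fingers close. It gives the time, the measured TCP pose, the force and the opening at its end, in the units of the state.
- arm.state(): the state, without advancing time (a new reading comes with each control period).
- arm.capture(name): name is "scene" or "side" or "wrist"; returns a dict with "pixels" (420x560x3 uint8, red, green, blue), "fx", "fy", "cx", "cy" (pixels), "xyz" and "orientation" of the camera in the world. Camera axes: x right, y up, looking along -z (the intrinsics and any distortion apply to the point x, -y, -z); pixel columns grow to the right and rows downward; lengths in m; the calibration is good to about 2 mm. A picture is of the moment at which its call begins. There is no depth.
- arm.job_done(): hands the job in, once; it reports no verdict.
Trained networks look in the newest picture that a camera, given by its name, has taken for a name from the list of things; names that differ only in an ending like _2 or _b are one class to them, and where a whole thing is asked for, a point or a joint stands for the part that bears it (a point fixed in the world has none). Each returns a list of dicts, best first, with "confidence" (0 to 1); they miss things now and then, are a little off and sometimes report something else, mostly with a low value. They report only what shows in the picture. A call takes as long as a camera call. They do not tell look-alikes from the thing itself.
- arm.trace(camera, thing): "region" (420x560 bool, what is visible of it) and "uv" ([column, row] in pixels, amid what is visible of it).
The state is a dict: "clock": time; "q": joint angles; "joint_vel": joint speeds; "joint_efforts": joint torques, N m; "position": TCP position; "eef_rot": TCP orientation; "contact_force": force on the tool from outside, world axes, zero at the start; "torque": the same for the moment, N m; "finger_gap": finger opening in m.
Only numpy, scipy, OpenCV 4.12 (cv2) and the standard library are available. Lean on these libraries where they do the work, as an engineer would, in place of code of your own. Each camera call takes 0.05 s, during which the arm holds its last target.

### The job

Two aluminium tubes lean in the wooden rack. Take the longer one by its free upper end and lay it down in the groove of the steel V-block, resting in both vees and sticking out about equally at the two ends, so that its middle is free to be gripped from the side. Leave the shorter tube in the rack.

Things in the scene. Friction and masses are not known exactly. Their poses are not given: they have to be found in the camera images.
- long_tube_center (a point): centre of the long tube: aluminium, 16 mm diameter, 220 mm long, 40 to 85 g, loose. x runs along it; at the start minus x points up the slope to the free upper end, on the robot's side. It leans 25 degrees from level in an open-topped channel of the rack and lifts straight up; its upper 85 mm stick out free: grip there from above, about 80 mm from the centre, fingers closing level across it.
- short_tube_center (a point): centre of the short tube, to be left alone: same aluminium, 16 mm diameter, 140 mm long, loose, in the other channel 70 mm to the side; axes as for the long tube
- rack: fixed wooden rack, 118 mm wide (y), 150 mm deep (x), up to 95 mm high. Origin on the bench under its middle, z up. Its inclined board rises towards minus x (the robot's side) and has two open channels 10 mm deep along x, at y = +35 and -35 mm; which tube is in which varies.
- v_seat (a point): seated place of the tube's centre in the fixed steel V-block, 51 mm above the bench; x along the groove, y across, z up. The block is 90 long, 60 wide, 60 mm high; its two end pieces, 22 mm long, carry a 90 degree groove 40 wide and 20 mm deep; the middle is cut down to 22 mm high. The tube may lie either way round; centred, it sticks out 65 mm at each end.
Not all that is in view belongs to the job. What is shaped like the part that bears long_tube_center but purple is not meant.

How it is judged:
At the end, for the whole second after the job is handed in: The long tube lies at rest in the V-block's groove: its centre within 20 mm of the block's middle along the groove, within 10 mm across it and 8 mm in height of the seated position, its axis within 10 degrees of the groove; the short tube is within 20 mm of where it was in the rack (x of long_tube_center in the frame of v_seat between -0.02 and 0.02 m and y of long_tube_center in the frame of v_seat between -0.01 and 0.01 m and z of long_tube_center in the frame of v_seat between -0.008 and 0.008 m and angle between the x axis of long_tube_center and the x axis of v_seat, either way round below 0.175 rad and linear speed of long_tube below 0.02 m/s and distance of short_tube_center from where it was at the start of the episode below 0.02 m); the robot touches nothing.
It fails at once if the short tube is taken or knocked out of its place (centre moved more than 40 mm) (distance of short_tube_center from where it was at the start of the episode above 0.04 m).
It also fails if it takes over 38 s, if anything falls off the work surface, if the arm or the gripper's body presses on something with over 40 N, if the wrist force passes 120 N, or if a joint passes its speed limit or range.

## Working session

There is one attempt and no reset: what is moved stays moved. The work goes in short steps, Python scripts to look and compute and a tool call to move; the robot and the scene stay as the last step left them, time stands still between calls to the robot, and variables do not carry over. Pictures are saved under pics/ and viewed, and the job is handed in when it is done.

Besides the shell and the picture viewer there is one more tool, called after ">>>" as a command line: name --pt "numbers of a row" for each row, then --argument value for the rest. move_arm: Moves the arm, as the interface text tells. Its arguments: {"type":"object","properties":{"targets":{"type":"array","items":{"type":"array","items":{"type":"number"}}}},"required":["targets"]}

```bash
ls; mkdir -p pics; python3 - <<'E'
from bench import arm
import cv2,pickle
caps={}
s=arm.state();print({k:(v if not hasattr(v,'__len__') else [round(float(x),4) for x in v]) for k,v in s.items()})
for n in ["scene","side"]:
    c=arm.capture(n);caps[n]=c
    cv2.imwrite(f"pics/{n}0.png",c["pixels"][:,:,::-1])
    print(n,{k:c[k] for k in c if k!="pixels"})
    for t in ["long_tube_center","short_tube_center","rack","v_seat"]:
        r=arm.trace(n,t)
        for d in r: print(n,t,d["confidence"],d["uv"],d["region"].sum())
        caps[n+t]=r
pickle.dump(caps,open("caps0.pkl","wb"))
E
```

```text
pics
{'clock': 0.0, 'q': [0.0, 0.1264, -0.0406, 1.4054, 0.0, 1.5708], 'joint_vel': [0.0011, 0.0003, 0.0005, 0.0006, -0.0023, -0.0005], 'joint_efforts': [-0.0019, -43.5916, 35.2924, 0.0173, -0.0001, -0.0], 'position': [0.5246, 0.0, 0.2305], 'eef_rot': [0.7066, -0.0, 0.7077, 0.0], 'contact_force': [1.1757, 0.1877, -0.0931], 'torque': [0.0228, -0.0068, -0.0456], 'finger_gap': 0.08522376106647633}
scene {'fx': 395.9987933823927, 'fy': 395.9987933823927, 'cx': 284.1849502960166, 'cy': 210.60361419425132, 'xyz': array([ 0.16964468, -0.59664411,  0.50283478]), 'orientation': array([ 0.81955116,  0.48945689, -0.15154247, -0.25652044])}
scene long_tube_center 0.75 [233.1, 187.6] 415
scene long_tube_center 0.73 [194.3, 199.0] 343
scene short_tube_center 0.5 [263.5, 206.1] 258
scene rack 0.9 [255.6, 220.2] 2040
scene v_seat 0.81 [348.4, 277.6] 2092
side {'fx': 545.5750301576212, 'fy': 545.5750301576212, 'cx': 277.52882612001736, 'cy': 207.04990693153175, 'xyz': array([ 0.37705108, -0.86239355,  0.69689783]), 'orientation': array([ 0.87237997,  0.46983572, -0.05574738, -0.12288129])}
side long_tube_center 0.94 [243.4, 170.8] 557
side long_tube_center 0.55 [210.2, 169.8] 363
side short_tube_center 0.96 [260.0, 197.7] 482
side rack 0.97 [257.4, 212.2] 2718
side v_seat 0.55 [307.5, 293.2] 2079
```

View pics/scene0.png

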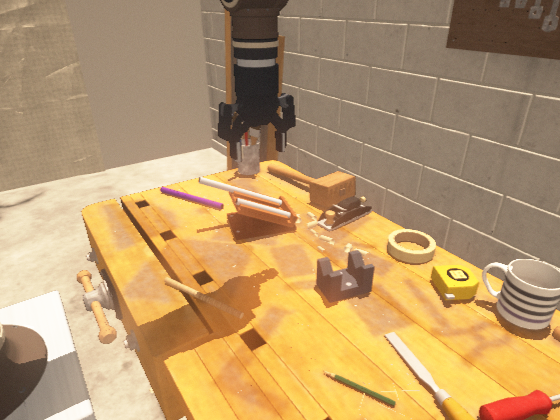

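View pics/side0.png

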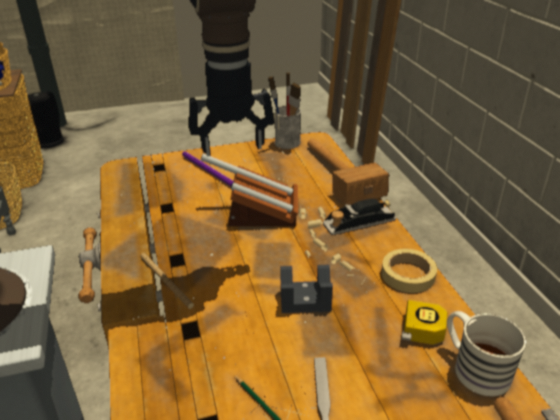

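```bash
python3 - <<'E'
import cv2
a=cv2.imread("pics/side0.png")[140:340,160:410]
cv2.imwrite("pics/side0c.png",cv2.resize(a,None,fx=3,fy=3,interpolation=cv2.INTER_CUBIC)[:600])
E
```

```text
(no output)
```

View pics/side0c.png

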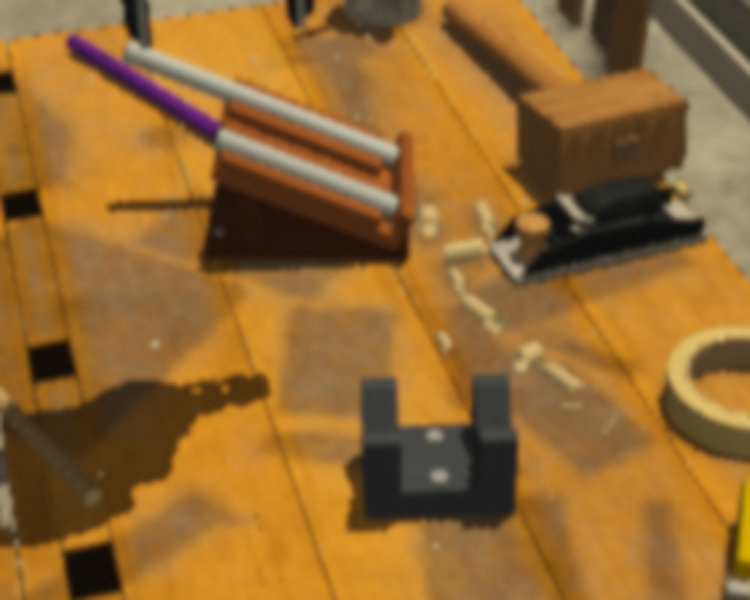

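The scene shows silver long tube at about (240,188) scene / (245,172) side, purple look-alike at (191,198)/(205,168), short tube at (263,207)/(262,200) in the near channel, and V-block at (347,277)/(306,290). I choose the silver far-channel tube. Next, closer crops and a wrist view.

```bash
python3 - <<'E'
from bench import arm
import cv2,pickle,numpy as np
c=arm.capture("wrist");pickle.dump(c,open("w0.pkl","wb"))
print({k:c[k] for k in c if k!="pixels"})
cv2.imwrite("pics/wrist0.png",c["pixels"][:,:,::-1])
a=cv2.imread("pics/scene0.png")
l=cv2.resize(a[165:245,155:305],(750,400),interpolation=cv2.INTER_CUBIC)
cv2.imwrite("pics/sceneA.png",l)
b=cv2.imread("pics/side0.png")
v=np.hstack([cv2.resize(a[240:310,305:385],None,fx=5,fy=5,interpolation=cv2.INTER_CUBIC),cv2.resize(b[255:325,265:345],None,fx=5,fy=5,interpolation=cv2.INTER_CUBIC)])
cv2.imwrite("pics/vb.png",v)
E
```

```text
{'fx': 308.7214675542474, 'fy': 308.7214675542474, 'cx': 279.9388910265259, 'cy': 209.44631143476906, 'xyz': array([0.52397027, 0.06655096, 0.37336219]), 'orientation': array([ 9.91413462e-01, -1.30763364e-01, -3.27614611e-04,  4.26647293e-04])}
```

View pics/wrist0.png

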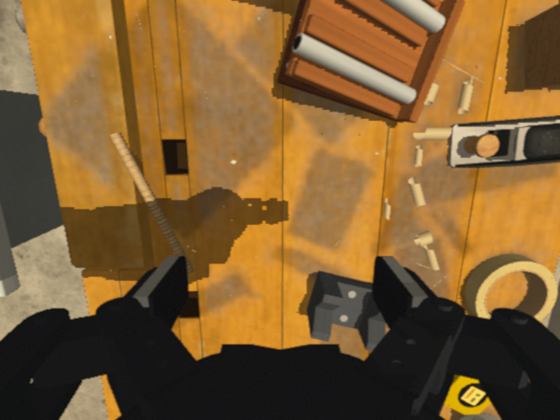

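View pics/sceneA.png

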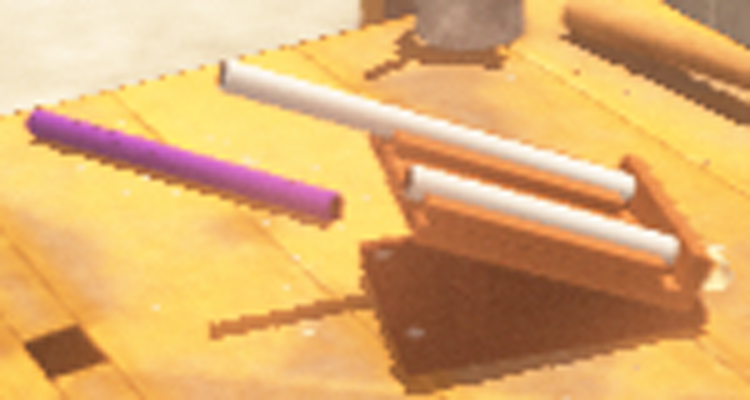

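View pics/vb.png

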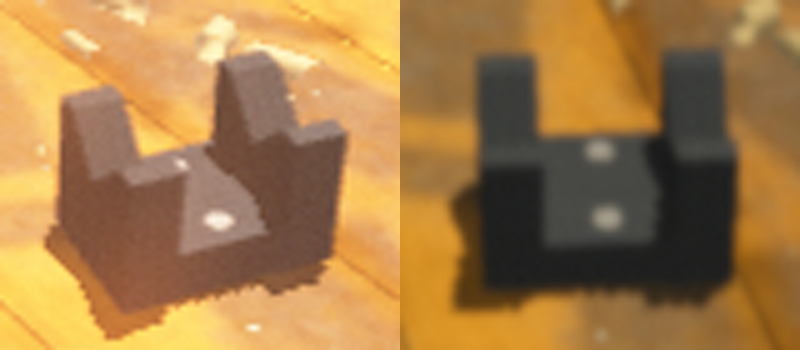

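```bash
cat > h.py <<'E'
import numpy as np,pickle
from scipy.spatial.transform import Rotation as R
from scipy.optimize import least_squares
def Rm(q): return R.from_quat([q[1],q[2],q[3],q[0]])
def proj(c,P):
    p=Rm(c["orientation"]).inv().apply(np.atleast_2d(P)-c["xyz"])
    return np.c_[c["cx"]+c["fx"]*p[:,0]/-p[:,2], c["cy"]+c["fy"]*(-p[:,1])/-p[:,2]]
E
python3 - <<'E'
from h import *
caps=pickle.load(open("caps0.pkl","rb"));w=pickle.load(open("w0.pkl","rb"))
S,D=caps["scene"],caps["side"]
# tube: center, yaw, 25deg, length .22
so=np.array([155,165.]);do=np.array([160,140.])
def tube(p,L):
    yaw=p[3];d=np.array([np.cos(yaw)*np.cos(p[4]),np.sin(yaw)*np.cos(p[4]),-np.sin(p[4])])
    c=np.array(p[:3]);return np.array([c-d*L/2,c+d*L/2])
def fit(obs,L,free):
    def f(p):
        t=tube(p,L if not free else p[5]);r=[]
        for c,o in obs: r+=list((proj(c,t)-o).ravel())
        r.append((p[4]-np.radians(25))*(100 if not free else 0));return r
    s=least_squares(f,[0.55,0.2,0.1,-0.4,0.43,L]);return s.x,np.round(s.fun,1)
Lo=[(S,np.array([[227,75],[628,187]])/5+so),(D,np.array([[133,50],[395,150]])/3+do)]
for fr in (0,1):
    x,f=fit(Lo,.22,fr);print("long",x.round(4),f)
    print(tube(x,x[5]).round(3))
Sh=[(S,np.array([[412,182],[675,247]])/5+so),(D,np.array([[220,138],[393,203]])/3+do)]
for fr in (0,1):
    x,f=fit(Sh,.14,fr);print("short",x.round(4),f);print(tube(x,x[5]).round(3))
bs=np.array([305,240.]);bd=np.array([265,255.])
O=[(S,[(-45,-30,60),(-23,-30,60),(45,-30,60),(23,-30,60),(-45,-30,0),(45,-30,0)],np.array([(128,183),(190,160),(345,130),(297,143),(125,312),(335,262)])/5+bs),
(D,[(-45,-30,60),(45,-30,60),(-45,30,60),(45,30,60),(-45,-30,0),(45,-30,0)],np.array([(84,162),(335,155),(78,58),(322,48),(90,288),(330,288)])/5+bd),
(w,[(-45,30,60)],np.array([(313,271)]))]
def f(p):
    r=[]
    for c,m,o in O:
        m=np.array(m)/1000.;P=R.from_euler('z',p[2]).apply(m)+[p[0],p[1],0]
        r+=list((proj(c,P)-o).ravel())
    return r
s=least_squares(f,[.6,0,0]);print("vb",s.x,np.round(s.fun,1))
E
```

```text
long [ 0.5921  0.2008  0.0729 -0.2696  0.4375  0.22  ] [ 0.1  0.3 -0.5 -0.1 -0.7 -0.4  1.1  0.3  0.1]
[[0.496 0.227 0.119]
 [0.688 0.174 0.026]]
long [ 0.5903  0.1978  0.0751 -0.3403  0.408   0.2143] [ 0.2  0.4 -0.1 -0.4 -0.1 -0.4  0.1  0.3 -0. ]
[[0.498 0.231 0.118]
 [0.683 0.165 0.033]]
short [ 0.6012  0.1114  0.0625 -0.258   0.4365  0.14  ] [ 0.3 -0.1 -0.4  0.3 -0.8 -0.1  1.  -0.   0. ]
[[0.54  0.128 0.092]
 [0.663 0.095 0.033]]
short [ 0.6002  0.1102  0.0636 -0.387   0.3749  0.1338] [ 0.1  0.2  0.   0.  -0.  -0.2 -0.  -0.  -0. ]
[[0.543 0.134 0.088]
 [0.658 0.087 0.039]]
vb [ 0.61090153 -0.15241832 -0.23653644] [-1.9 -0.7 -3.4  1.2 -2.2 -0.9 -2.8 -0.9 -2.9 -0.8 -3.3 -2.2 -2.2 -2.1
 -0.8 -2.6 -2.2 -3.3 -1.9 -3.1 -2.9 -2.2 -1.  -4.  11.  19.7]
```

```bash
python3 - <<'E'
from h import *
import cv2
caps=pickle.load(open("caps0.pkl","rb"));w=pickle.load(open("w0.pkl","rb"))
S,D=caps["scene"],caps["side"]
bs=np.array([305,240.]);bd=np.array([265,255.])
O=[(S,[(-45,-30,60),(-23,-30,60),(45,-30,60),(23,-30,60),(-45,-30,0),(45,-30,0)],np.array([(128,183),(190,160),(345,130),(297,143),(125,312),(335,262)])/5+bs),
(D,[(-45,-30,60),(45,-30,60),(-45,30,60),(45,30,60),(-45,-30,0),(45,-30,0)],np.array([(84,162),(335,155),(78,58),(322,48),(90,288),(330,288)])/5+bd)]
def mk(p,m): return R.from_euler('z',p[2]).apply(np.array(m)/1000.)+[p[0],p[1],0]
def f(p,O):
    r=[]
    for c,m,o in O: r+=list((proj(c,mk(p,m))-o).ravel())
    return r
for OO in (O,O[:1],O[1:]):
    s=least_squares(f,[.6,0,0],args=(OO,));print("vb",s.x,np.round(s.fun,1))
    p=s.x if OO is O else p
im=w["pixels"][:,:,::-1].copy();im2=D["pixels"][:,:,::-1].copy();im3=S["pixels"][:,:,::-1].copy()
im=cv2.resize(im,None,fx=4,fy=4,interpolation=cv2.INTER_CUBIC)
for q in proj(w,mk(p,[(a,b,60) for a in(-45,-23,23,45) for b in(-30,30)])): cv2.circle(im,tuple(int(v*4+1.5) for v in q),4,(0,255,0),1)
cv2.imwrite("pics/wc.png",im[960:1480,1120:1760])
E
```

```text
vb [ 0.61264212 -0.15876614 -0.25463853] [ 0.7  0.6 -0.7  2.6  0.9  0.8  0.2  0.7 -0.4  0.5 -0.3 -0.4 -0.6 -0.3
  1.2 -0.1 -0.1 -1.7  0.5 -0.9 -1.3 -0.3  0.9 -1.5]
vb [ 0.61448147 -0.15706259 -0.26516666] [ 0.6 -0.4 -0.8  1.7  1.   0.2  0.1 -0.  -0.5 -0.5 -0.3 -1.1]
vb [ 0.61185621 -0.1604936  -0.25203322] [-0.7  0.5  1.2  0.6 -0.3 -1.   0.4 -0.2 -1.4  0.5  0.9 -0.8]
```

View pics/wc.png

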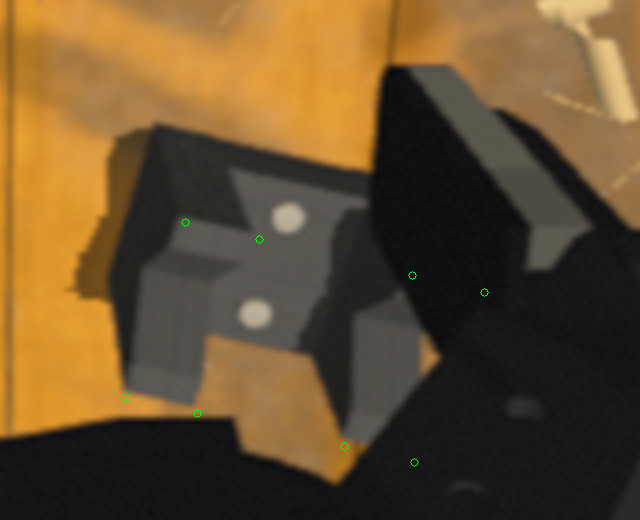

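```bash
python3 - <<'E'
from h import *
import cv2
caps=pickle.load(open("caps0.pkl","rb"));w=pickle.load(open("w0.pkl","rb"))
S,D=caps["scene"],caps["side"]
im=cv2.resize(w["pixels"][:130,260:480,::-1],None,fx=3.5,fy=3.5,interpolation=cv2.INTER_CUBIC)
so=np.array([155,165.]);do=np.array([160,140.])
LoS=np.array([[227,75],[628,187]])/5+so;LoD=np.array([[133,50],[395,150]])/3+do
ShS=np.array([[412,182],[675,247]])/5+so;ShD=np.array([[220,138],[393,203]])/3+do
def tubes(p):
    yaw=p[2];a=np.radians(25);u=np.array([np.cos(yaw),np.sin(yaw),0]);n=np.array([-u[1],u[0],0])
    d=u*np.cos(a)-np.array([0,0,np.sin(a)])
    e=np.array([p[0],p[1],p[3]]) # lower end of long
    e2=e-n*.07+d*p[4]
    return np.array([e-d*.22,e]),np.array([e2-d*.14,e2])
def f(p):
    l,s=tubes(p);r=[]
    r+=list((proj(S,l)-LoS).ravel())+list((proj(D,l)-LoD).ravel())+list((proj(S,s)-ShS).ravel())+list((proj(D,s)-ShD).ravel())
    r+=list((proj(w,s)-[[301,44],[411,95]]).ravel())
    return r
s=least_squares(f,[.69,.17,-.3,.03,0]);print(s.x.round(4),np.round(s.fun,1))
l,sh=tubes(s.x);print(l.round(4),l.mean(0).round(4),sh.mean(0).round(4))
for q in np.r_[proj(w,l),proj(w,sh)]: cv2.circle(im,tuple(int((v-o)*3.5+1) for v,o in zip(q,(260,0))),4,(0,255,0),1)
cv2.imwrite("pics/wt.png",im)
np.save("tube.npy",np.r_[l,s.x[2:3].repeat(3)[None]])
E
```

```text
[ 0.6845  0.1647 -0.2802  0.0296 -0.0024] [-0.   0.4  0.4  0.5 -1.7  0.1  0.7  1.4 -0.4 -0.2 -1.   0.6 -0.7 -0.6
  0.8  0.1 -0.6 -0.4  1.7  0.5]
[[0.4929 0.2199 0.1226]
 [0.6845 0.1647 0.0296]] [0.5887 0.1923 0.0761] [0.6021 0.1156 0.0602]
```

View pics/wt.png

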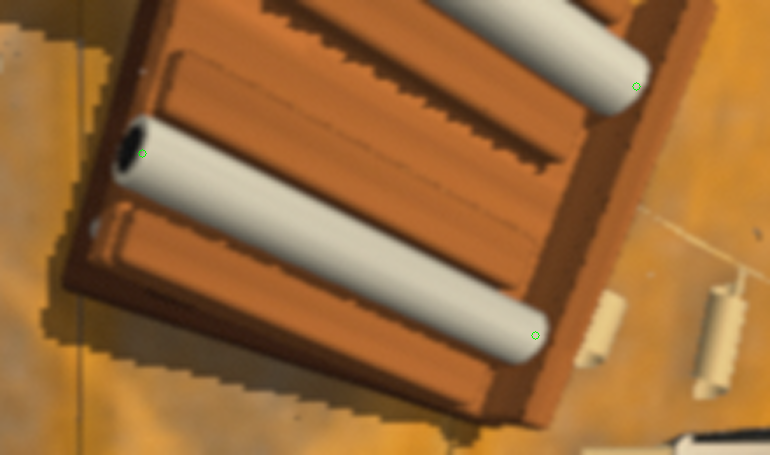

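Long tube fitted from the images: centre ≈ (0.589,0.192,0.076), 25° slope, yaw −0.28; V-block at (0.613,−0.157), yaw −0.255. I go to a pre-grasp 8 cm off and look again with the wrist camera.

```bash
cat >> h.py <<'E'
def frame(yaw,tilt):
    u=np.array([np.cos(yaw),np.sin(yaw),0]);n=np.array([-u[1],u[0],0])
    X=-np.sin(tilt)*u-np.cos(tilt)*np.array([0,0,1]);return np.c_[X,np.cross(n,X),n]
def rel(st,grasp,yaw,tilt,back=0.):
    F=frame(yaw,tilt);tcp=np.array(grasp)+F[:,0]*(0.019-back)
    C=Rm(st["eef_rot"]);t=C.inv().apply(tcp-st["position"])*100
    r=(C.inv()*R.from_matrix(F)).as_rotvec();return t.round(2),r.round(3)
E
python3 - <<'E'
from h import *
from bench import arm
st=arm.state();yaw=-.285;a=np.radians(25)
c=np.array([.5895,.195,.0755]);d=np.array([np.cos(yaw)*np.cos(a),np.sin(yaw)*np.cos(a),-np.sin(a)])
g=c-.08*d;print(g,rel(st,g,yaw,a,.08))
E
```

```text
[0.51992009 0.21538521 0.10930946] (array([ 6.67, 20.81,  1.97]), array([-1.264,  0.28 ,  0.374]))
```

>>> move_arm --pt "1 -1 5 0.5 -0.16 0.03 0.05" --pt "1 -1 10 1 -0.32 0.07 0.1" --pt "1 0 15 1.5 -0.5 0.11 0.15" --pt "1 1 20.8 2 -0.66 0.15 0.2" --pt "1 3 20.8 2 -0.82 0.18 0.24" --pt "1 5 20.8 2 -0.98 0.22 0.29" --pt "1 6 20.8 2 -1.14 0.25 0.34" --pt "1 6.7 20.8 2 -1.264 0.28 0.374" --pt "1 6.7 20.8 2 -1.264 0.28 0.374" --pt "1 6.7 20.8 2 -1.264 0.28 0.374"

```text
clock: 1.8
position: [0.5452, 0.2081, 0.1646]
eef_rot: [0.462, -0.291, 0.644, 0.536]
contact_force: [-0.4, 0.6, 0.3]
finger_gap: 0.0852
```

```bash
cat > look.py <<'E'
import sys
from h import *
from bench import arm
import cv2
n=sys.argv[1]
st=arm.state();print(st["clock"],st["position"].round(4) if hasattr(st["position"],"round") else st["position"],np.round(st["q"],2),np.round(st["contact_force"],1),round(st["finger_gap"],4))
for cam in sys.argv[2:]:
    c=arm.capture(cam);pickle.dump(c,open(f"{n}_{cam}.pkl","wb"));cv2.imwrite(f"pics/{n}_{cam}.png",c["pixels"][:,:,::-1])
E
python3 look.py pre wrist side; python3 - <<'E'
from h import *
import cv2
c=pickle.load(open("pre_wrist.pkl","rb"))
yaw=-.285;a=np.radians(25);m=np.array([.5895,.195,.0755]);d=np.array([np.cos(yaw)*np.cos(a),np.sin(yaw)*np.cos(a),-np.sin(a)])
im=c["pixels"][:,:,::-1].copy()
for q in proj(c,[m-.11*d,m-.08*d,m,m+.11*d]):print(q);cv2.circle(im,tuple(q.astype(int)),3,(0,255,0),1)
cv2.imwrite("pics/pre_w.png",im)
E
```

```text
1.8 [0.5452 0.2081 0.1646] [0.25 0.56 0.34 1.73 0.22 0.5 ] [-0.4  0.6  0.3] 0.0852
[278.67786612 182.38663341]
[278.75332728 225.33580995]
[278.92978804 325.76953212]
[279.12648975 437.72351056]
```

View pics/pre_w.png

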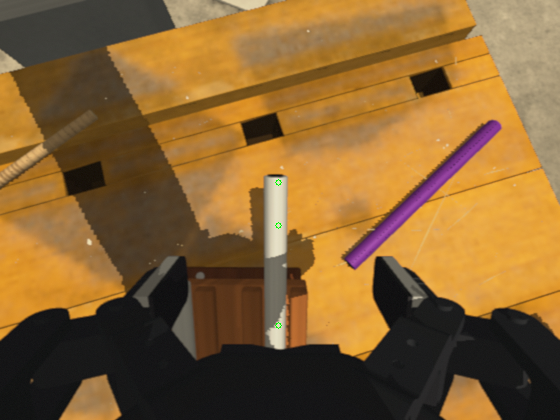

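The wrist view shows the long silver tube's free end at (275,177) between the fingers, 3 px left of and 5 px above my estimate; purple tube well clear at (425,195). I correct slightly.

```bash
python3 - <<'E'
from h import *
from bench import arm
st=arm.state();yaw=-.285;a=np.radians(25)
d=np.array([np.cos(yaw)*np.cos(a),np.sin(yaw)*np.cos(a),-np.sin(a)]);n=np.array([-np.sin(yaw),np.cos(yaw),0])
c=np.array([.5895,.195,.0755])-.002*n-.0025*d
g=c-.08*d;print(g,rel(st,g,yaw,a,0))
E
```

```text
[0.51718341 0.21410293 0.11036601] (array([ 8.08,  0.27, -0.21]), array([-0.001,  0.001,  0.002]))
```

>>> move_arm --pt "1 3 0.2 -0.2 0 0 0" --pt "1 6 0.3 -0.2 0 0 0" --pt "1 8 0.3 -0.2 0 0 0" --pt "1 8 0.3 -0.2 0 0 0"

```text
clock: 2.4
position: [0.5084, 0.2163, 0.0939]
eef_rot: [0.462, -0.291, 0.644, 0.536]
contact_force: [0.3, -1.0, -0.2]
finger_gap: 0.0853
```

```bash
python3 look.py down wrist side
```

```text
2.4 [0.5084 0.2163 0.0939] [0.28 0.51 0.11 1.54 0.23 0.52] [ 0.3 -1.  -0.2] 0.0853
```

View pics/down_wrist.png

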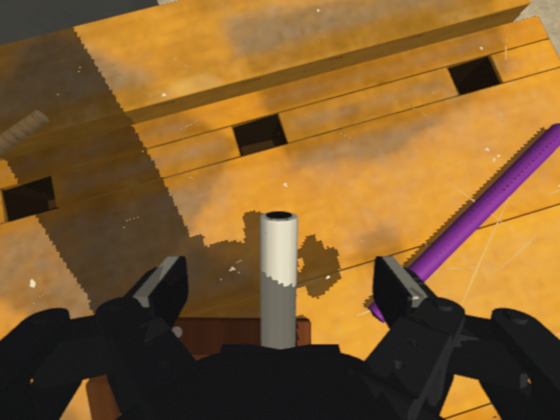

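View pics/down_side.png

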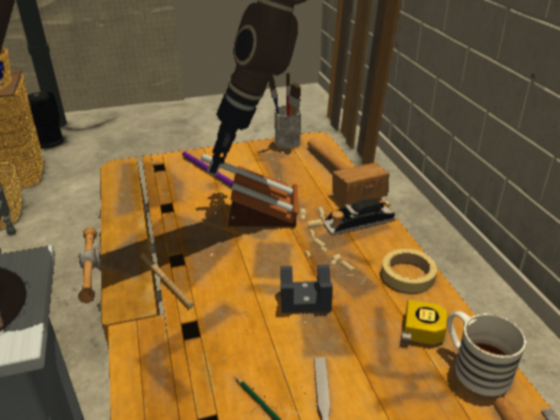

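```bash
python3 - <<'E'
from h import *
c=pickle.load(open("down_wrist.pkl","rb"))
yaw=-.285;a=np.radians(25)
d=np.array([np.cos(yaw)*np.cos(a),np.sin(yaw)*np.cos(a),-np.sin(a)]);n=np.array([-np.sin(yaw),np.cos(yaw),0]);Z=np.cross(d,n)
g=np.array([.51718,.2141,.11037])
for dz in (0,.004,-.004):
  e=g-.03*d+dz*Z
  print(proj(c,[e,e+.008*Z,e-.008*Z,g+dz*Z]).round(0), np.diff(proj(c,[e-.008*n,e+.008*n]),axis=0))
E
```

```text
[[279. 220.]
 [279. 226.]
 [279. 215.]
 [279. 285.]] [[ 3.84309661e+01 -2.26941742e-02]]
[[279. 223.]
 [279. 230.]
 [279. 218.]
 [279. 290.]] [[ 3.96209737e+01 -2.38588087e-02]]
[[279. 218.]
 [279. 223.]
 [279. 213.]
 [279. 281.]] [[ 3.73103574e+01 -2.16228257e-02]]
```

The tube is centred between the fingers (end at (279,215)), apparently about 3 mm lower than estimated. I go 3 mm deeper and close.

>>> move_arm --pt "1 0.3 0 0 0 0 0" --pt "0 0.3 0 0 0 0 0" --pt "0 0.3 0 0 0 0 0" --pt "0 0.3 0 0 0 0 0" --pt "0 0.3 0 0 0 0 0" --pt "0 0.3 0 0 0 0 0" --pt "0 0.3 0 0 0 0 0" --pt "0 0.3 0 0 0 0 0"

```text
clock: 3.5
position: [0.5088, 0.2168, 0.0925]
eef_rot: [0.463, -0.292, 0.644, 0.535]
contact_force: [-0.2, -0.7, 0.3]
finger_gap: 0.0139
```

```bash
python3 look.py grip wrist; python3 - <<'E'
from h import *
from bench import arm
st=arm.state();C=Rm(st["eef_rot"]);print(C.inv().apply([0,0,15]))
E
```

```text
3.5 [0.5088 0.2168 0.0925] [0.28 0.51 0.1  1.53 0.23 0.52] [-0.2 -0.7  0.3] 0.0139
[-13.61744762   6.29004681   0.02077051]
```

View pics/grip_wrist.png

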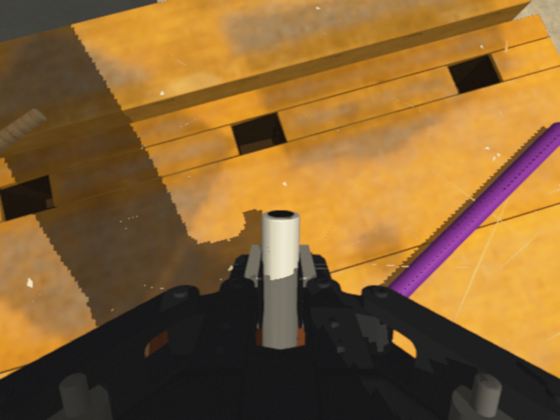

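Gripped (tube between pads at (281,270), gap 14 mm). Lift straight up.

>>> move_arm --pt "0 -1.8 0.84 0 0 0 0" --pt "0 -3.6 1.68 0 0 0 0" --pt "0 -5.4 2.5 0 0 0 0" --pt "0 -7.3 3.36 0 0 0 0" --pt "0 -9.1 4.2 0 0 0 0" --pt "0 -10.9 5.0 0 0 0 0" --pt "0 -12.7 5.9 0 0 0 0" --pt "0 -13.6 6.3 0 0 0 0" --pt "0 -13.6 6.3 0 0 0 0"

```text
clock: 4.68
position: [0.5088, 0.2167, 0.2426]
eef_rot: [0.463, -0.292, 0.643, 0.535]
contact_force: [-0.0, -0.1, -0.6]
finger_gap: 0.0141
```

```bash
python3 look.py lift side scene
```

```text
4.675 [0.5088 0.2167 0.2426] [0.28 0.49 0.39 1.85 0.23 0.52] [-0.  -0.1 -0.6] 0.0141
```

View pics/lift_side.png

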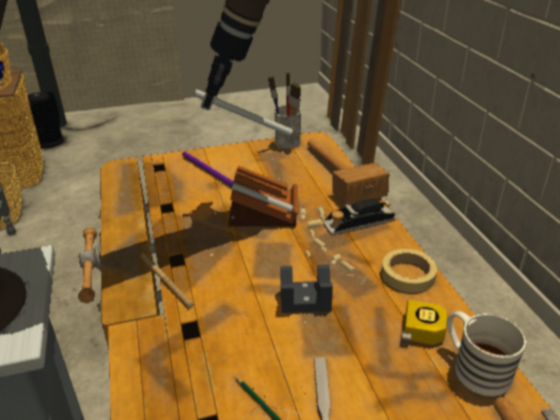

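View pics/lift_scene.png

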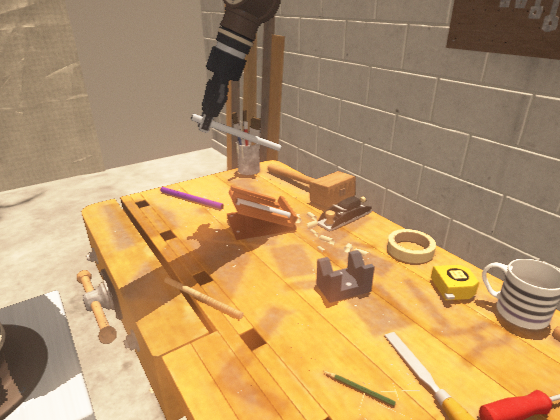

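The long tube is held and lifted (side: ends (197,93)–(293,131)); the short tube stays in the rack at (262,200). Measure the tube in the tool frame.

```bash
python3 - <<'E'
from h import *
import cv2
from bench import arm
a=cv2.imread("pics/lift_side.png")[80:145,185:305];b=cv2.imread("pics/lift_scene.png")[105:160,185:290]
a=cv2.resize(a,(720,390),interpolation=cv2.INTER_CUBIC);cv2.imwrite("pics/ls.png",a);cv2.imwrite("pics/lc.png",cv2.resize(b,(735,385),interpolation=cv2.INTER_CUBIC))
E
```

```text
(no output)
```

View pics/ls.png

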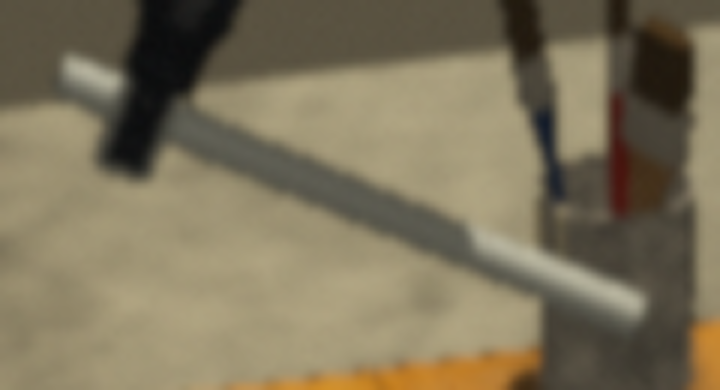

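View pics/lc.png

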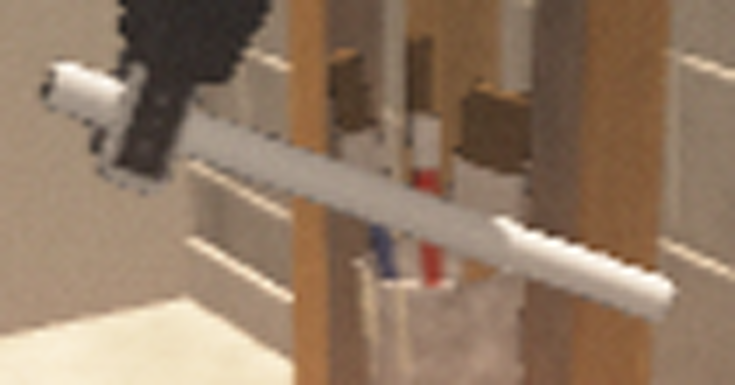

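```bash
python3 - <<'E'
from h import *
from bench import arm
st=arm.state();C=Rm(st["eef_rot"])
S=pickle.load(open("lift_scene.pkl","rb"));D=pickle.load(open("lift_side.pkl","rb"))
oS=np.array([[49,87],[665,298]])/7.+[185,105];oD=np.array([[66,75],[638,310]])/6.+[185,80]
def ends(p): 
    v=R.from_euler('zy',[p[3],p[4]]).apply([1,0,0]);c=p[:3];return np.array([c-v*.11,c+v*.11])
f=lambda p:np.r_[(proj(S,ends(p))-oS).ravel(),(proj(D,ends(p))-oD).ravel()]
s=least_squares(f,[.59,.19,.22,-.28,.43]);print(s.x.round(4),s.fun.round(1))
e=ends(s.x);print(C.inv().apply(e-st["position"]).round(4), C.inv().apply(e.mean(0)-st["position"]).round(4))
E
```

```text
[ 0.5892  0.199   0.2247 -0.2815  0.4421] [ 0.   0.1 -0.2  0.1 -0.3 -0.2  0.5  0.1]
[[-0.0182  0.0281  0.0083]
 [-0.0203 -0.1919  0.0036]] [-0.0193 -0.0819  0.0059]
```

Tube is square in the gripper (no sag), centre 82 mm from the grasp. Now hover over the V-block, levelled.

```bash
python3 - <<'E'
from h import *
from bench import arm
st=arm.state();yaw=-.255
u=np.array([np.cos(yaw),np.sin(yaw),0])
g=np.array([.613,-.157,.051])-.082*u;print(g,rel(st,g,yaw,0,.08), Rm(st["eef_rot"]).inv().apply([0,-10,0]),Rm(st["eef_rot"]).inv().apply([0,-10,0]),g-0)
E
```

```text
[ 0.53365161 -0.13631588  0.051     ] (array([  6.53, -16.68, -33.15]), array([-0.031,  0.008, -0.433])) [-1.19635029 -2.56399019 -9.59138678] [-1.19635029 -2.56399019 -9.59138678] [ 0.53365161 -0.13631588  0.051     ]
```

>>> move_arm --pt "0 0 -1 -3 0 0 -0.05" --pt "0 0 -2.5 -7 0 0 -0.1" --pt "0 0 -4.5 -11 0 0 -0.15" --pt "0 0.5 -6.5 -15 0 0 -0.2" --pt "0 1.5 -8.5 -19 -0.01 0 -0.25" --pt "0 2.7 -10.7 -23 -0.02 0 -0.3" --pt "0 4 -13 -27 -0.03 0.01 -0.36" --pt "0 5.3 -15 -30.5 -0.03 0.01 -0.4" --pt "0 6.5 -16.7 -33.1 -0.03 0.01 -0.433" --pt "0 6.5 -16.7 -33.1 -0.03 0.01 -0.433"

```text
clock: 6.02
position: [0.532, -0.1369, 0.11]
eef_rot: [0.559, -0.431, 0.562, 0.432]
contact_force: [-0.1, 0.9, -0.1]
finger_gap: 0.0144
```

```bash
python3 look.py hov wrist side scene
```

```text
6.025 [ 0.532  -0.1369  0.11  ] [-0.25  0.2  -0.22  1.16 -0.    0.01] [-0.1  0.9 -0.1] 0.0144
```

View pics/hov_wrist.png

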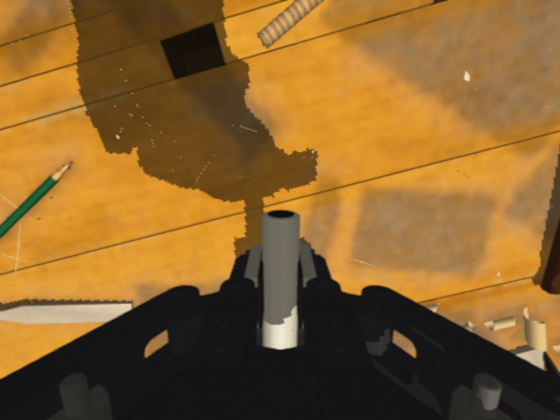

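View pics/hov_side.png

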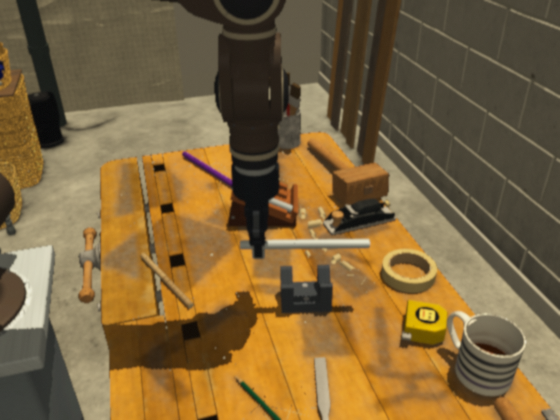

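View pics/hov_scene.png

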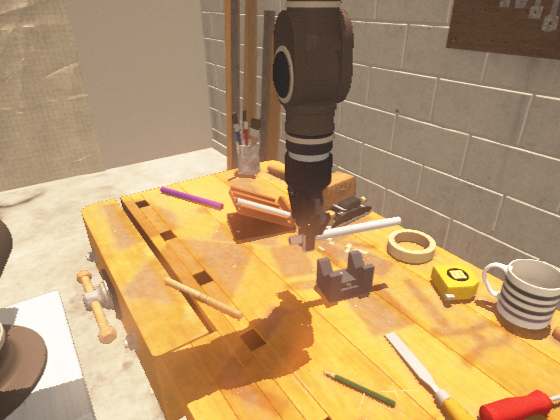

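```bash
python3 - <<'E'
import cv2
a=cv2.imread("pics/hov_side.png")[215:275,230:380];b=cv2.imread("pics/hov_scene.png")[205:265,280:410]
cv2.imwrite("pics/hs.png",cv2.resize(a,None,fx=5,fy=5,interpolation=cv2.INTER_CUBIC));cv2.imwrite("pics/hc.png",cv2.resize(b,None,fx=5,fy=5,interpolation=cv2.INTER_CUBIC))
E
```

```text
(no output)
```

View pics/hs.png

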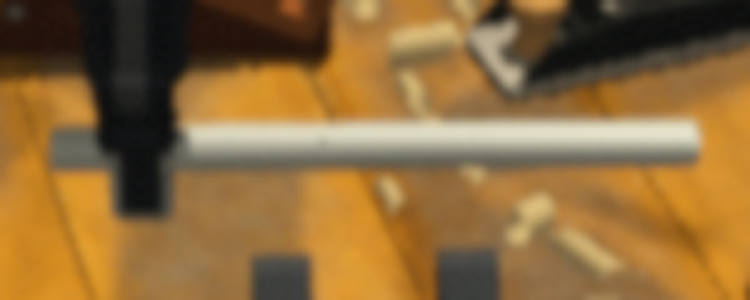

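View pics/hc.png

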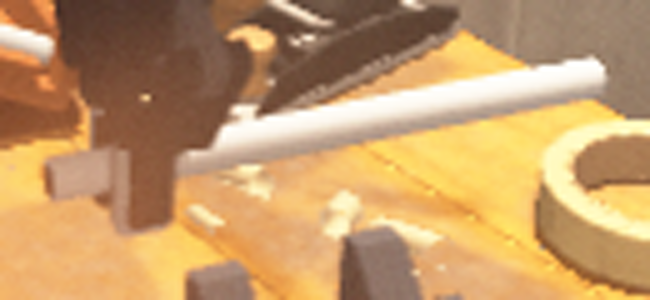

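```bash
python3 - <<'E'
from h import *
from bench import arm
st=arm.state();C=Rm(st["eef_rot"])
S=pickle.load(open("hov_scene.pkl","rb"));D=pickle.load(open("hov_side.pkl","rb"))
oS=np.array([[53,179],[600,74]])/5.+[280,205];oD=np.array([[53,149],[697,141]])/5.+[230,215]
def ends(p): 
    v=R.from_euler('zy',[p[3],p[4]]).apply([1,0,0]);c=p[:3];return np.array([c-v*.11,c+v*.11])
f=lambda p:np.r_[(proj(S,ends(p))-oS).ravel(),(proj(D,ends(p))-oD).ravel()]
s=least_squares(f,[.59,-.15,.13,-.28,0]);print(s.x.round(4),s.fun.round(1))
e=ends(s.x);print(C.inv().apply(e-st["position"]).round(4))
yaw=-.255;print(C.as_matrix().round(3))
q=R.from_euler('z',-yaw).apply(s.x[:3]-[.6126,-.1588,.051]);print("tube centre in v frame (fixed cams)",q)
g=C.apply([-.0193,-.082,0])+st["position"];print("by tool",g,R.from_euler('z',-yaw).apply(g-[.6126,-.1588,.051]))
E
```

```text
[ 0.6091 -0.1609  0.1334 -0.2553  0.0132] [ 0.2  0.7  0.1  0.9 -0.4 -0.7  0.4 -0.8]
[[-0.0225  0.0309 -0.0059]
 [-0.0199 -0.1891 -0.0059]]
[[-0.002 -0.968  0.252]
 [-0.002  0.252  0.968]
 [-1.     0.001 -0.002]]
tube centre in v frame (fixed cams) [-0.00283725 -0.00290717  0.08242239]
by tool [ 0.61342347 -0.15596425  0.13147354] [8.15381384e-05 2.95176567e-03 8.04735436e-02]
```

The two estimates bracket the seat within ±3 mm across and along. Descend 6 cm, then look.

>>> move_arm --pt "0 2 -0.1 0 0 0 0" --pt "0 4 -0.1 0 0 0 0" --pt "0 5.5 -0.1 0 0 0 0" --pt "0 6 -0.1 0 0 0 0" --pt "0 6 -0.1 0 0 0 0"

```text
clock: 6.8
position: [0.5351, -0.1354, 0.0524]
eef_rot: [0.559, -0.433, 0.56, 0.432]
contact_force: [-0.0, 0.0, -0.5]
finger_gap: 0.0146
```

```bash
python3 look.py low side scene; python3 - <<'E'
import cv2
a=cv2.imread("pics/low_side.png")[245:325,225:375];b=cv2.imread("pics/low_scene.png")[225:305,275:415]
cv2.imwrite("pics/l1.png",cv2.resize(a,None,fx=5,fy=5,interpolation=cv2.INTER_CUBIC));cv2.imwrite("pics/l2.png",cv2.resize(b,None,fx=5,fy=5,interpolation=cv2.INTER_CUBIC))
E
```

```text
6.8 [ 0.5351 -0.1354  0.0524] [-0.25  0.24 -0.3   1.03 -0.    0.01] [-0.   0.  -0.5] 0.0146
```

View pics/l1.png

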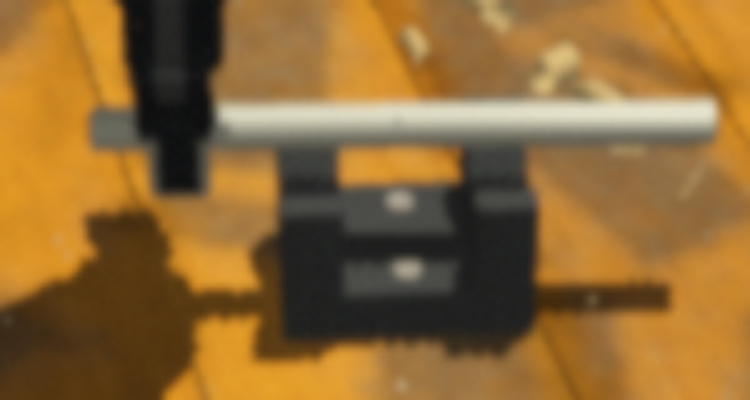

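View pics/l2.png

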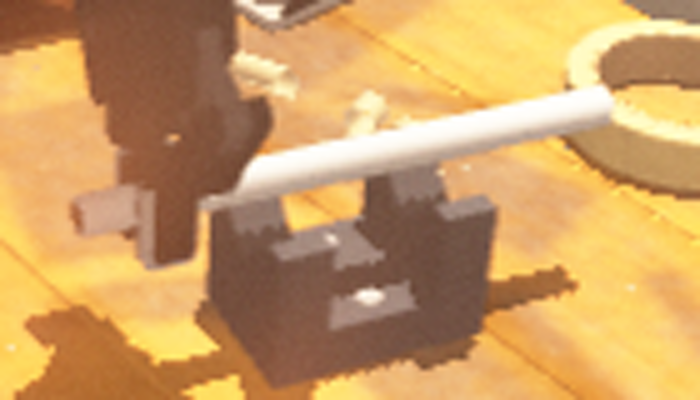

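Overhangs are about equal (193 vs 188 crop px), tube 2 cm above the groove and parallel. Continue down.

>>> move_arm --pt "0 0.8 0 0 0 0 0" --pt "0 1.5 0 0 0 0 0" --pt "0 1.8 0 0 0 0 0" --pt "0 1.9 0 0 0 0 0" --pt "0 1.9 0 0 0 0 0"

```text
clock: 7.52
position: [0.5355, -0.1357, 0.034]
eef_rot: [0.559, -0.433, 0.56, 0.432]
contact_force: [-0.3, -0.1, 0.6]
finger_gap: 0.0141
```

```bash
python3 look.py seat side scene; python3 - <<'E'
import cv2
a=cv2.imread("pics/seat_side.png")[245:325,225:375];b=cv2.imread("pics/seat_scene.png")[225:305,275:415]
cv2.imwrite("pics/s1.png",cv2.resize(a,None,fx=5,fy=5,interpolation=cv2.INTER_CUBIC));cv2.imwrite("pics/s2.png",cv2.resize(b,None,fx=5,fy=5,interpolation=cv2.INTER_CUBIC))
E
```

```text
7.525 [ 0.5355 -0.1357  0.034 ] [-0.25  0.25 -0.33  0.99 -0.    0.01] [-0.3 -0.1  0.6] 0.0141
```

View pics/s1.png

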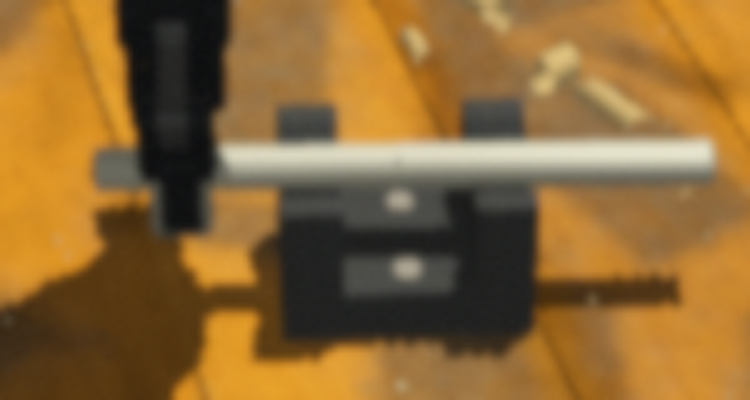

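View pics/s2.png

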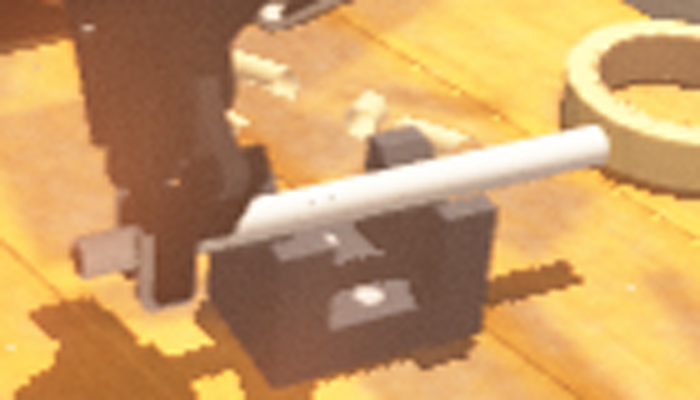

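Tube is inside the groove, not yet touching (force ≈0.6 N). A few mm more.

>>> move_arm --pt "0 0.15 0 0 0 0 0" --pt "0 0.3 0 0 0 0 0" --pt "0 0.3 0 0 0 0 0"

```text
clock: 8.0
position: [0.5359, -0.1364, 0.0319]
eef_rot: [0.559, -0.433, 0.56, 0.431]
contact_force: [-2.1, -1.5, 4.2]
finger_gap: 0.014
```

Contact at 4 N with the axis at 51 mm: seated. Release.

>>> move_arm --pt "0.25 0.2 0 0 0 0 0" --pt "0.4 0.1 0 0 0 0 0" --pt "0.6 0.1 0 0 0 0 0" --pt "0.8 0 0 0 0 0 0" --pt "0.8 0 0 0 0 0 0" --pt "0.8 0 0 0 0 0 0"

```text
clock: 8.75
position: [0.5359, -0.1364, 0.0319]
eef_rot: [0.559, -0.433, 0.56, 0.431]
contact_force: [-0.2, -0.7, -0.7]
finger_gap: 0.0681
```

```bash
python3 look.py rel wrist side
```

```text
8.75 [ 0.5359 -0.1364  0.0319] [-0.25  0.25 -0.33  0.98 -0.    0.01] [-0.2 -0.7 -0.7] 0.0681
```

View pics/rel_wrist.png

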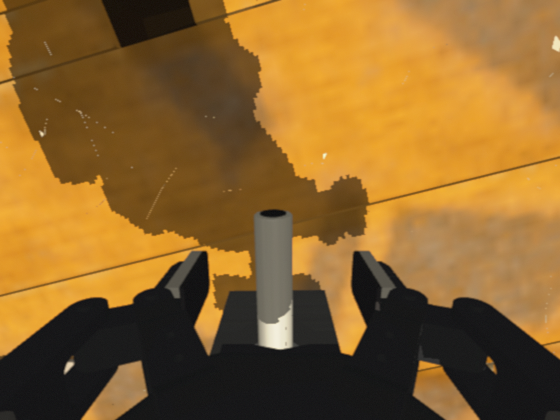

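View pics/rel_side.png

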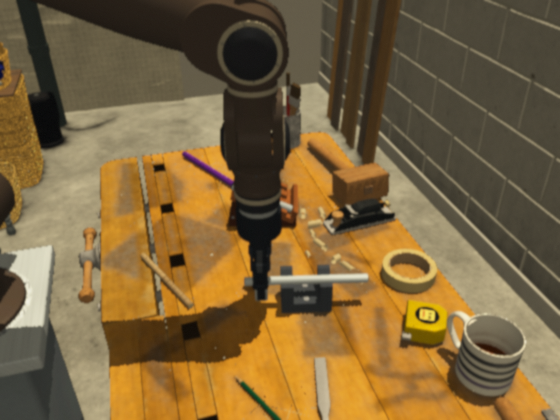

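Tube free at (274,260), clear of both open fingers, lying over the block. Retreat straight up.

>>> move_arm --pt "0.8 -2 0 0 0 0 0" --pt "0.8 -5 0 0 0 0 0" --pt "0.8 -9 0 0 0 0 0" --pt "0.8 -13 1.5 0 0 0 0" --pt "0.8 -17 3 0 0 0 0" --pt "0.8 -17 5 0 0 0 0" --pt "0.8 -17 8 0 0 0 0" --pt "0.8 -17 8 0 0 0 0"

```text
clock: 9.85
position: [0.457, -0.1152, 0.2023]
eef_rot: [0.559, -0.433, 0.56, 0.431]
contact_force: [0.3, 0.2, -0.5]
finger_gap: 0.0684
```

```bash
python3 look.py fin side scene; python3 - <<'E'
import cv2
a=cv2.imread("pics/fin_side.png")[245:325,225:375];b=cv2.imread("pics/fin_scene.png")[225:305,275:415]
cv2.imwrite("pics/f1.png",cv2.resize(a,None,fx=5,fy=5,interpolation=cv2.INTER_CUBIC));cv2.imwrite("pics/f2.png",cv2.resize(b,None,fx=5,fy=5,interpolation=cv2.INTER_CUBIC))
E
```

```text
9.85 [ 0.457  -0.1152  0.2023] [-0.25  0.02 -0.21  1.33 -0.    0.01] [ 0.3  0.2 -0.5] 0.0684
```

View pics/f1.png

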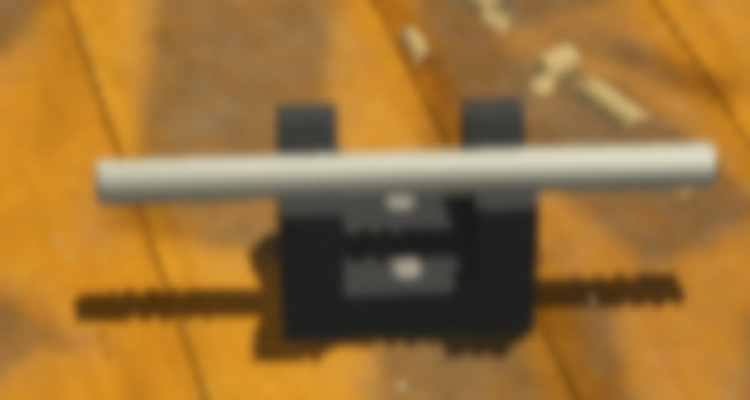

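View pics/f2.png

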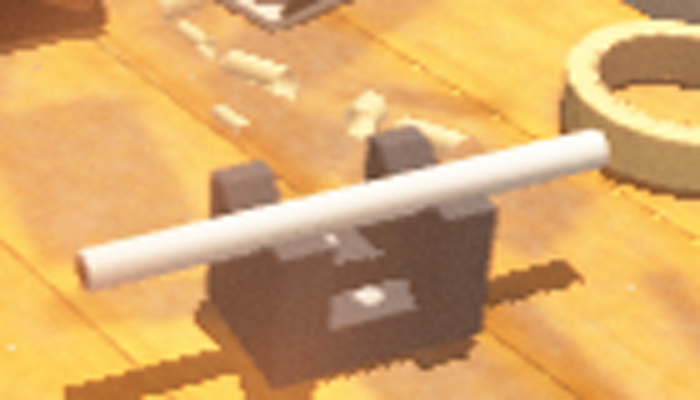

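View pics/fin_scene.png

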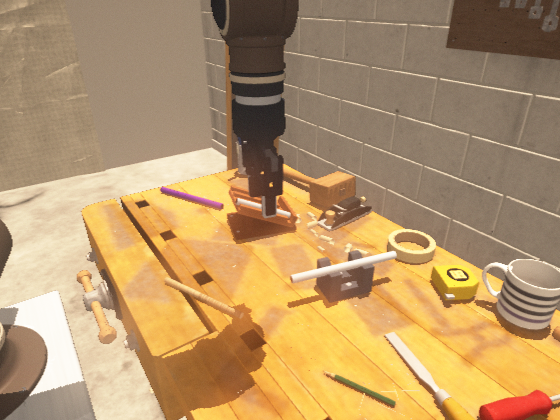

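```bash
python3 - <<'E'
from h import *
from bench import arm
S=pickle.load(open("fin_scene.pkl","rb"));D=pickle.load(open("fin_side.pkl","rb"))
oS=np.array([[84,269],[602,148]])/5.+[275,225];oD=np.array([[98,181],[716,163]])/5.+[225,245]
def ends(p): 
    v=R.from_euler('zy',[p[3],p[4]]).apply([1,0,0]);c=p[:3];return np.array([c-v*.11,c+v*.11])
f=lambda p:np.r_[(proj(S,ends(p))-oS).ravel(),(proj(D,ends(p))-oD).ravel()]
s=least_squares(f,[.61,-.15,.05,-.28,0]);print(s.x.round(4),s.fun.round(1),R.from_euler('z',.255).apply(s.x[:3]-[.6126,-.1588,.051]))
for d in arm.trace("side","short_tube_center"):print(d["confidence"],d["uv"])
print(arm.job_done())
E
```

```text
[ 0.6126 -0.1603  0.0523 -0.2526 -0.0019] [ 0.2  0.5  0.1  0.3  0.  -0.5 -0.1 -0.2] [ 0.00037008 -0.00147342  0.00125077]
0.74 [262.6, 198.5]
the job is handed in; nothing more can be done
None
```

I gripped the long silver tube by its free upper end, lifted it straight up and levelled it. I lowered it into the V-block until it touched at about 4 N, then released it and backed off. The job was handed in at about 10 s of the 38 s allowed.

**Last checks before handing in, from the two fixed cameras:**
- **Long tube:** its centre is within about 2 mm of the seated place: 0.4 mm along the groove, −1.5 mm across and +1.3 mm in height. Its axis is level and within about 0.002 rad of the groove.
- **Short tube:** the network found it at (262.6, 198.5) px in the side view. It was at (260.0, 197.7) px at the start, so it has not visibly moved.
- **Robot:** the gripper is empty and about 17 cm up. The force reading is about zero.

**One disagreement:** while the tube was held, its position from the fixed cameras and from the arm differed by up to 6 mm across the jaws. At the hover over the V-block the two lay about 3 mm either side of the seat. The groove took up this difference.

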